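# Build a slatted cooling stand on a spring deck

### The job

Build up the cooling stand for hot syrup bottles: lay the two plain slats across the two battens of the spring-levelled deck, one at each end of the battens, then lay the two cleated slats, cleats up, across the plain ones, above the battens, so that the crib is a square with every slat's ends and outer side flush with the layer beneath. Set each slat down gently: feel for what is below it instead of dropping it or pressing the deck hard, let go, and leave everything else on the table alone.

Things in the scene. Friction and masses are not known exactly. Their poses are not given: they have to be found in the camera images.
- stand: Spring-levelling stand: fixed grey base, 200 x 200 x 38 mm, origin at its underside's centre on the table, z up. Over it a 190 x 190 mm aluminium deck, always level and centred, moves straight up and down on springs: about 0.4 mm per N from its resting level, damped (90 N per m/s), to a stop 20 mm below it. More than 20 N on the stand is pressing hard.
- batten_a (a point): Point on top of the base (38 mm above the table), straight below the middle of the batten on the stand's -y side. Both battens are wooden, fixed on the deck, 160 long (along the stand's x) x 40 wide x 20 mm high. The deck's level is NOT reported and differs each run: at rest and empty, the batten tops are anywhere from 94 to 134 mm above the table.
- batten_b (a point): Same as batten_a for the other batten, on the stand's +y side; the battens' centre lines lie at y = -60 and +60 mm, their ends at x = -80 and +80 mm of the stand. Each slat laid on sinks the deck by less than 1 mm.
- plain1: Pale wooden slat, 160 long x 40 wide x 20 thick (mm), about 60 to 140 g, lying flat on the table at the start. Origin: centre of its underside; x along its length, y across its width, z up. Plain on both faces; the two plain slats are alike.
- plain2: Pale wooden slat, 160 long x 40 wide x 20 thick (mm), about 60 to 140 g, lying flat on the table at the start. Origin: centre of its underside; x along its length, y across its width, z up. Plain on both faces; the two plain slats are alike.
- cleated1: Pale wooden slat, 160 long x 40 wide x 20 thick (mm), about 60 to 140 g, lying flat on the table at the start. Origin: centre of its underside; x along its length, y across its width, z up. It has a small cleat, 16 mm along the slat, 40 mm wide and 18 mm high, standing on top of each end (38 mm high there); the 128 mm between the cleats is plain. The two cleated slats are alike.
- cleated2: Pale wooden slat, 160 long x 40 wide x 20 thick (mm), about 60 to 140 g, lying flat on the table at the start. Origin: centre of its underside; x along its length, y across its width, z up. It has a small cleat, 16 mm along the slat, 40 mm wide and 18 mm high, standing on top of each end (38 mm high there); the 128 mm between the cleats is plain. The two cleated slats are alike.
- bottle1: Bystander, to be left alone. Dark syrup bottle with a yellow cap, 68 mm across, 144 mm tall. Origin at its underside's centre.
- bottle2: Bystander, to be left alone. Dark syrup bottle with a yellow cap, 68 mm across, 144 mm tall. Origin at its underside's centre.
- pot_lid: Bystander, to be left alone. Flat steel lid, 84 mm across, 14 mm high. Origin at its underside's centre.
- tape: Bystander, to be left alone. Empty cardboard tape core, 90 mm across, 25 mm high. Origin at its underside's centre.
- cup: Bystander, to be left alone. White tasting cup, 60 mm across, 50 mm tall. Origin at its underside's centre.
- spoon: Bystander, to be left alone. Dark wooden spoon, 200 mm long, lying on the table. Origin at its underside's centre.
- tin: Bystander, to be left alone. Tin with a paper label, 70 mm across, 90 mm tall. Origin at its underside's centre.
Things that resemble listed ones, but are neither listed nor needed, are in the scene too. What is shaped like the plain1 but purple or red is not meant.

How it is judged:
On the way:
1. both plain slats lie across the battens, one at each end, flush and released (angle between the x axis of each of plain1, plain2 and the y axis of stand, either way round below 0.12 rad and y of plain1 in the frame of stand between -0.012 and 0.012 m and (x of plain1 in the frame of stand between -0.072 and -0.048 m or x of plain1 in the frame of stand between 0.048 and 0.072 m) and linear speed of each of plain1, plain2 below 0.03 m/s and contact force between the fingers and plain1 below 0.02 N and contact force between each of plain1, plain2 and stand above 0.05 N and angle between each of plain1, plain2's own z axis and vertical below 0.08 rad and y of plain2 in the frame of stand between -0.012 and 0.012 m and (x of plain2 in the frame of stand between -0.072 and -0.048 m or x of plain2 in the frame of stand between 0.048 and 0.072 m) and contact force between the fingers and plain2 below 0.02 N and horizontal distance between plain1 and plain2 above 0.09 m), for 0.2 s.
At the end, for the whole second after the job is handed in: Plain slats rest across the battens, one at each end; cleated slats rest on both plain ones, above the battens, cleats up. Each slat is within 12 mm of its flush place along and across, within 0.12 rad of square, level within 0.08 rad, at rest, and free of the fingers (all of step 1 and angle between the x axis of each of cleated1, cleated2 and the x axis of stand, either way round below 0.12 rad and x of cleated1 in the frame of stand between -0.012 and 0.012 m and (y of cleated1 in the frame of stand between -0.072 and -0.048 m or y of cleated1 in the frame of stand between 0.048 and 0.072 m) and linear speed of each of cleated1, cleated2 below 0.03 m/s and contact force between the fingers and cleated1 below 0.02 N and angle between each of cleated1, cleated2's own z axis and vertical below 0.08 rad and contact force between each of cleated1, cleated2 and plain1 above 0.02 N and contact force between each of cleated1, cleated2 and plain2 above 0.02 N and x of cleated2 in the frame of stand between -0.012 and 0.012 m and (y of cleated2 in the frame of stand between -0.072 and -0.048 m or y of cleated2 in the frame of stand between 0.048 and 0.072 m) and contact force between the fingers and cleated2 below 0.02 N and horizontal distance between cleated1 and cleated2 above 0.09 m); the robot touches nothing.
It fails at once if a slat is dropped or flung: it moves faster than 0.35 m/s (a fall of about 6 mm) while the fingers do not touch it ((linear speed of plain1 above 0.35 m/s and contact force between the fingers and plain1 below 0.02 N) or (linear speed of plain2 above 0.35 m/s and contact force between the fingers and plain2 below 0.02 N) or (linear speed of cleated1 above 0.35 m/s and contact force between the fingers and cleated1 below 0.02 N) or (linear speed of cleated2 above 0.35 m/s and contact force between the fingers and cleated2 below 0.02 N)).
It fails at once if the stand is loaded with more than 20 N (contact force between stand and anything else above 20 N).
It fails at once if a bystander is moved more than 30 mm or tipped over (distance of any of bottle1, bottle2, pot_lid, tape, cup, spoon, tin from where it was at the start of the episode above 0.03 m or angle between any of bottle1, bottle2, pot_lid, tape, cup, tin's own z axis and vertical above 0.5 rad).
It also fails if it takes over 72 s, if anything falls off the work surface, if the arm or the gripper's body presses on something with over 40 N, if the wrist force passes 120 N, or if a joint passes its speed limit or range.

### The arm

A 7-joint arm with a two-finger parallel gripper is mounted at the origin on the work surface. World frame = base frame: x ahead of the robot, y to its left, z up, the work surface at z = 0. Lengths are in m, angles in rad, forces in N, time in s.
With the tool pointing down it reaches from about 0.425 to 0.925 m from the base axis. Payload 6.8 kg.
Tool frame: the origin (TCP) lies midway between the tips of the shut fingers; the grasp point (between the pads) lies 19 mm behind it; z points along the fingers, x is the direction in which the jaws open and shut, and the axes are right-handed (so a half turn about z gives the same grasp; the last joint's range is limited). The gripper opens to 85 mm and grips with 20 to 120 N. Pads are 22 mm wide; open, the fingers measure 114 mm over their backs; the gripper's body (76 mm by 85 mm) begins 54 mm behind the grasp point. The pads swing forward as they close: fully open they stand 13 mm farther back than shut.
Start: joints at [-1.419, 0.477, 0.022, 1.555, -0.011, 1.109, -0.083], TCP at [0.173, 0.652, 0.231] pointing down, gripper open.
Joint ranges: [-2.96, 2.96], [-0.34, 2.1], [-1.41, 1.46], [0.24, 2.44], [-1.37, 4.51], [0.17, 1.92], [-2.96, 2.96]. Speed limits (rad/s): [2.39, 2.39, 3.14, 3.14, 3.14, 3.14, 3.14].

### API

Orientations are given as a unit quaternion [w, x, y, z].
In Python, from station import bot, imaging, nets gives the robot as it stands. The module is installed in compiled form; this text tells all that it offers.
- The arm moves only by the tool apply_moves, never from a script. Its argument "moves" is text: rows parted by semicolons, each of 7 numbers parted by spaces: the gripper command: -1 is fully open, 1 is shut, values between are in proportion, then the shift along the tool's x, y, z normalised to -1 to 1, where 1 is 120 mm, then the turn, a rotation vector about the tool's x, y, z normalised to -1 to 1, where 1 is 4 degrees. In form: hand dx dy dz rx ry rz; .... A call has 1 to 12 rows; each row shifts and turns the commanded pose from where the row before left it, along the tool's axes as they then stand; what a row does not reach is not made up. A row lasts 1/12 s, in which the tool goes at most 41.7 mm and 7.16 degrees, less where a joint would pass 70% of its speed; a pose out of reach is approached as far as the arm can. A call with a number of a shift or a turn outside -1 to 1 is refused whole. A call with a gripper value outside its range is refused whole. The fingers move at their own pace and stop on an object; "force" is the grip in N (left out, the last holds). Time passes only in rows, so rows that do not move let the fingers close. It gives the time, the measured TCP pose, the force and the opening at its end, in the units of the state.
- bot.get_obs(): the state, without advancing time (a new reading comes with each control period).
- imaging.read_camera(name): name is "scene" or "top"; returns a dict with "image" (480x640x3 uint8, red, green, blue), "fx", "fy", "cx", "cy" (pixels), "view" (4x4, takes a point from world to camera coordinates). Camera axes: x right, y down, z forward; pixel columns grow to the right and rows downward; lengths in m; the calibration is good to about 2 mm. A picture is of the moment at which its call begins. There is no depth.
- bot.hand_in(): hands the job in, once; it reports no verdict.
Trained networks look in a picture, given as the dict that the camera call returned (one of the last four; its "shot" number tells which), for a name from the list of things; names that differ only in an ending like _2 or _b are one class to them, and where a whole thing is asked for, a point or a joint stands for the part that bears it (a point fixed in the world has none). Each returns a list of dicts, best first, with "score" (0 to 1); they miss things now and then, are a little off and sometimes report something else, mostly with a low value. They report only what shows in the picture. A call takes as long as a camera call. They do not tell look-alikes from the thing itself.
- nets.spot_in(picture, name): "rect" ([left, top, right, bottom] in pixels, round what is visible of it).
- nets.outline_of(picture, name): "region" (480x640 bool, what is visible of it) and "rect" ([left, top, right, bottom] in pixels, round what is visible of it).
- nets.spot_point(picture, name): "location" ([column, row] in pixels: a listed point, or the origin of a listed thing).
The state is a dict: "t": time; "q": joint angles; "joint_vel": joint speeds; "joint_torque": joint torques, N m; "eef_pos": TCP position; "tool_rot": TCP orientation; "contact_force": force on the tool from outside, world axes, zero at the start; "torque": the same for the moment, N m; "gripper_width": opening from 0.0 (shut) to 1.0 (fully open).
Only numpy, scipy, OpenCV 4.12 (cv2) and the standard library are available. Lean on these libraries where they do the work, as an engineer would, in place of code of your own. Each camera call takes 0.05 s, during which the arm holds its last target.

## Working session

There is one attempt and no reset: what is moved stays moved. The work goes in short steps, Python scripts to look and compute and a tool call to move; the robot and the scene stay as the last step left them, time stands still between calls to the robot, and variables do not carry over. Pictures are saved under pics/ and viewed, and the job is handed in when it is done.

Besides the shell and the picture viewer there is one more tool, called after "Call:" in YAML: its name, and indented under it one key for each argument. apply_moves: Moves the arm, as the interface text tells. Scaled input: -1 to 1 covers 120 mm each way for a shift and 4 degrees each way for a turn. Its arguments: {"type":"object","properties":{"moves":{"type":"string"},"force":{"type":"number"}},"required":["moves"]}

```bash
mkdir -p pics; python3 - <<'E'
from station import bot, imaging, nets
import cv2,json
o=bot.get_obs(); print(o)
for n in ["scene","top"]:
    p=imaging.read_camera(n); cv2.imwrite(f"pics/{n}0.png",p["image"][:,:,::-1]); print(n,p["fx"],p["fy"],p["cx"],p["cy"],p["view"],p.keys())
    for nm in ["stand","plain1","cleated1"]:
        for r in nets.spot_in(p,nm): print(n,nm,r)
    for nm in ["batten_a","batten_b","plain1","cleated1","stand"]:
        for r in nets.spot_point(p,nm): print(n,nm,r)
E
```

```text
{'t': 0.0, 'q': array([-1.41910803,  0.47779142,  0.02231713,  1.55641962, -0.01149847,
        1.10932099, -0.08310424]), 'joint_vel': array([-0.00200302,  0.00103212, -0.00137878, -0.00029255,  0.00150772,
        0.00053071,  0.00011817]), 'joint_torque': array([-1.35471291e-05, -5.96446574e+01,  1.60752084e+00, -2.81200737e+01,
        1.23667350e-02,  9.20467253e-03, -1.92526741e-06]), 'eef_pos': array([0.17324181, 0.65178657, 0.23034455]), 'tool_rot': array([ 6.00472295e-04,  7.92728755e-01,  6.09573868e-01, -6.78141572e-04]), 'contact_force': array([-0.42793201, -0.13472239, -0.45154894]), 'torque': array([ 0.02909399,  0.01385712, -0.05234321]), 'gripper_width': 0.9980915953553376}
scene 560.1887891839324 560.1887891839324 318.650348562897 239.86560781287386 [[-2.85677075e-01  9.58324977e-01 -1.35894199e-03  1.25787799e-01]
 [ 7.75206875e-01  2.30255332e-01 -5.88248912e-01 -3.94158176e-01]
 [-5.63420722e-01 -1.69102689e-01 -8.08678781e-01  1.96630671e+00]
 [ 0.00000000e+00  0.00000000e+00  0.00000000e+00  1.00000000e+00]] dict_keys(['image', 'fx', 'fy', 'cx', 'cy', 'view', 's
[... 1680 characters left out ...]
ct': [210.6, 185.4, 229.7, 245.1], 'score': 0.62}
top plain1 {'rect': [145.8, 158.6, 198.8, 201.4], 'score': 0.58}
top plain1 {'rect': [241.8, 142.1, 265.4, 168.2], 'score': 0.2}
top cleated1 {'rect': [438.4, 198.4, 458.7, 263.2], 'score': 0.79}
top cleated1 {'rect': [432.8, 264.9, 454.6, 327.2], 'score': 0.63}
top plain1 {'location': [219.8, 285.8], 'score': 0.94}
top plain1 {'location': [222.3, 212.5], 'score': 0.87}
top plain1 {'location': [128.6, 322.5], 'score': 0.83}
top plain1 {'location': [171.8, 179.7], 'score': 0.66}
top cleated1 {'location': [444.7, 293.2], 'score': 0.88}
top cleated1 {'location': [443.9, 231.2], 'score': 0.81}
top stand {'location': [331.6, 230.5], 'score': 0.72}
```

View pics/scene0.png

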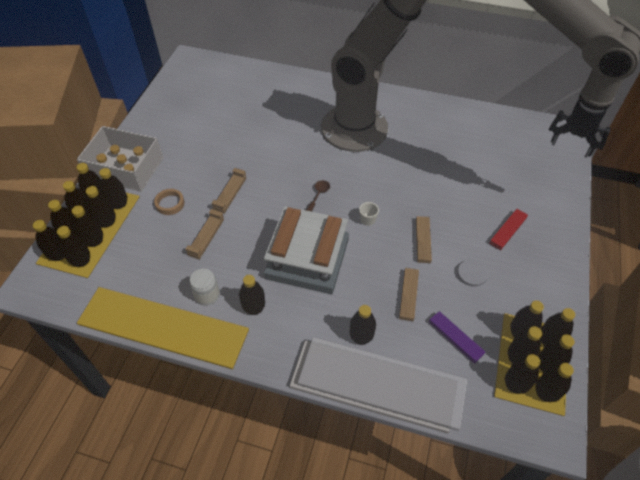

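View pics/top0.png

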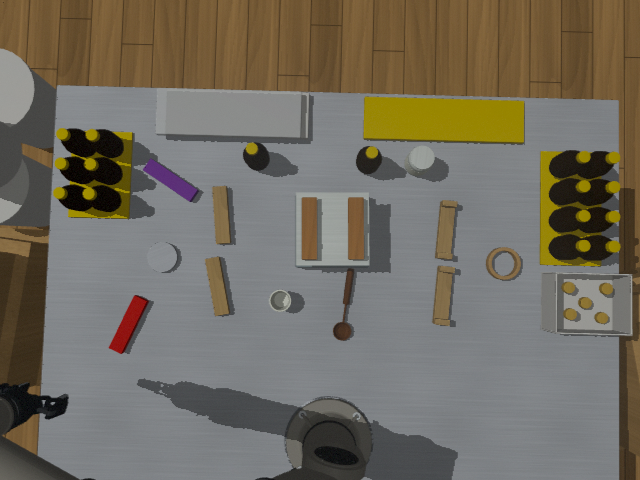

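The top view shows two pale plain slats at about (222,214) and (218,286), with cleated ones at (446,230) and (443,295). The red slat at (128,323) and the purple one at (171,180) are look-alikes. The stand is at (332,230) with brown battens running vertically in the image. Next I'll fit the poses precisely and confirm them in a crop.

```bash
cat > h.py <<'E'
from station import bot, imaging, nets
import numpy as np, cv2
from scipy.optimize import minimize
def proj(p,P):
    P=np.asarray(P,float); c=P@p["view"][:3,:3].T+p["view"][:3,3]
    return np.c_[p["fx"]*c[:,0]/c[:,2]+p["cx"],p["fy"]*c[:,1]/c[:,2]+p["cy"]]
def ray(p,uv,z):
    R=p["view"][:3,:3];t=p["view"][:3,3];o=-R.T@t
    d=R.T@np.array([(uv[0]-p["cx"])/p["fx"],(uv[1]-p["cy"])/p["fy"],1]);return o+d*(z-o[2])/d[2]
def box(cx,cy,lx,ly,z0,z1): return [[cx+a*lx/2,cy+b*ly/2,z] for a in(-1,1) for b in(-1,1) for z in(z0,z1)]
S=4
def render(p,boxes,pose,off):
    x,y,yaw=pose[:3];m=np.zeros((480,640),np.uint8)
    c,s=np.cos(yaw),np.sin(yaw)
    m=np.zeros((480*S,640*S),np.uint8)
    for b in boxes:
        b=np.array(b,float);w=np.c_[x+c*b[:,0]-s*b[:,1],y+s*b[:,0]+c*b[:,1],b[:,2]+off]
        h=cv2.convexHull(((proj(p,w)+.5)*S*16).astype(np.int32))
        cv2.fillConvexPoly(m,h,255,shift=4)
    return m
def fit(pics,masks,boxes,x0,zfree=False,off=0.):
    rois=[];mm=[]
    for m in masks:
        mm.append(cv2.resize(m.astype(np.uint8)*255,None,fx=S,fy=S,interpolation=cv2.INTER_LINEAR)>127)
    def cost(v):
        o=v[3] if zfree else off; t=0
        for p,m in zip(pics,mm):
            r=render(p,boxes,v,o)>0
            t+=1-(r&m).sum()/max(1,(r|m).sum())
        return t
    sim=[x0]+[np.array(x0)+d for d in np.diag([.015,.015,.15]+([.02] if zfree else []))]
    r=minimize(cost,x0,method="Nelder-Mead",options=dict(initial_simplex=sim,xatol=1e-4,fatol=1e-4,maxiter=160))
    return r.x,r.fun
PL=[box(0,0,.16,.04,0,.02)]
CL=PL+[box(s*.072,0,.016,.04,.02,.038) for s in(-1,1)]
BT=[box(0,s*.06,.16,.04,-.02,0) for s in(-1,1)]
def shots():
    return [imaging.read_camera("top"),imaging.read_camera("scene")]
E
cat > a.py <<'E'
from h import *
P=shots()
def seg(p):
    hsv=cv2.cvtColor(p["image"],cv2.COLOR_RGB2HSV); return hsv
for nm,uvs,bx in [("plain1",[(222,214),(218,286)],PL),("cleated1",[(446,230),(443,295)],CL)]:
    outs=[nets.outline_of(p,nm) for p in P]
    for uv in uvs:
        x0=ray(P[0],uv,.01); ms=[]
        for p,o in zip(P,outs):
            q=proj(p,[x0])[0]; best=[r for r in o if r["rect"][0]-4<q[0]<r["rect"][2]+4 and r["rect"][1]-4<q[1]<r["rect"][3]+4]
            best=sorted(best,key=lambda r:-r["score"])
            print(nm,uv,[ (b["rect"],b["score"],int(b["region"].sum())) for b in best]); ms.append(best[0]["region"] if best else None)
        pp=[(p,m) for p,m in zip(P,ms) if m is not None]
        for sel in (pp,pp[:1],pp[1:]):
            if sel: print(len(sel),fit([a for a,_ in sel],[b for _,b in sel],bx,[x0[0],x0[1],0.]))
ms=[]
for p in P:
    hsv=cv2.cvtColor(p["image"],cv2.COLOR_RGB2HSV); q=proj(p,[ray(P[0],(332,230),.1)])[0].astype(int)
    m=((hsv[...,1]>110)&(hsv[...,2]>60)&(hsv[...,0]<20)); k=np.zeros_like(m);k[q[1]-38:q[1]+38,q[0]-42:q[0]+42]=1
    ms.append(m&k); print("bat",q,ms[-1].sum())
x0=ray(P[0],(332,230),.11)
print(fit(P,ms,BT,[x0[0],x0[1],0.,.114],True))
np.save("m.npy",np.array(ms))
big=cv2.resize(P[0]["image"][130:350,130:480],None,fx=2.2,fy=2.2)
cv2.imwrite("pics/crop0.png",big[:,:,::-1])
b2=cv2.resize(np.hstack([P[1]["image"][150:290,170:370],np.repeat((ms[1]*255).astype(np.uint8)[150:290,170:370,None],3,2)]),None,fx=2,fy=2)
cv2.imwrite("pics/crop1.png",b2[:,:,::-1])
E
python3 a.py
```

```text
plain1 (222, 214) [([212.7, 185.2, 231.6, 241.9], 0.85, 815)]
plain1 (222, 214) [([401.7, 270.0, 416.3, 319.2], 0.95, 741)]
2 (array([0.61526164, 0.31374965, 0.1111199 ]), np.float64(0.24302836596084698))
1 (array([0.61555359, 0.31635328, 0.0877333 ]), np.float64(0.1254198575843074))
1 (array([0.61231844, 0.31268165, 0.10500871]), np.float64(0.08980377068103118))
plain1 (218, 286) [([205.1, 254.8, 229.3, 313.6], 0.79, 946)]
plain1 (218, 286) [([415.0, 217.9, 430.0, 261.6], 0.7, 687)]
2 (array([0.41776948, 0.31931612, 0.19962497]), np.float64(0.15970963648101288))
1 (array([0.41877606, 0.32034263, 0.20926632]), np.float64(0.047511749179166896))
1 (array([0.41564499, 0.31744041, 0.20436519]), np.float64(0.07716316975897342))
cleated1 (446, 230) [([436.3, 200.9, 457.3, 259.9], 0.86, 945)]
cleated1 (446, 230) [([185.1, 210.7, 222.4, 262.6], 0.95, 831)]
2 (array([ 0.58886138, -0.3086084 , -0.0822943 ]), np.float64(0.16472006449570908))
1 (array([ 0.58911285, -0.30746219, -0.08249171]), np.float64(0.05221718316956414))
1 (array([ 0.58870203, -0.31071963, -0.07437872]), np.float64(0.06441119063109957))
cleated1 (443, 295) [([431.4, 264.6, 453.5, 323.1], 0.9, 983)]
cleated1 (443, 295) [([211.3, 165.6, 246.3, 213.6], 0.83, 719)]
2 (array([ 0.4089812 , -0.3037621 , -0.08347334]), np.float64(0.17019692544530207))
1 (array([ 0.4094602 , -0.30250639, -0.08560423]), np.float64(0.0450317254974435))
1 (array([ 0.40598059, -0.30551836, -0.07178516]), np.float64(0.05680294906166217))
bat [332 229] 1831
bat [307 237] 1113
(array([0.57703968, 0.00750071, 0.03642893, 0.1147263 ]), np.float64(0.4002301949062276))
```

View pics/crop0.png

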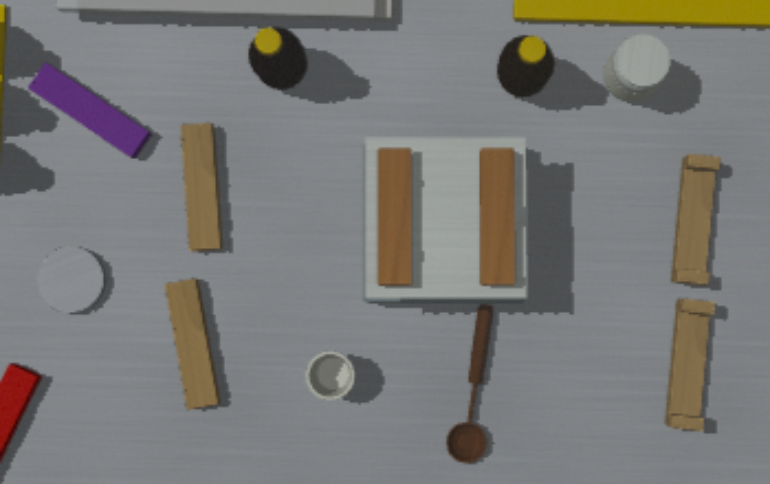

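View pics/crop1.png

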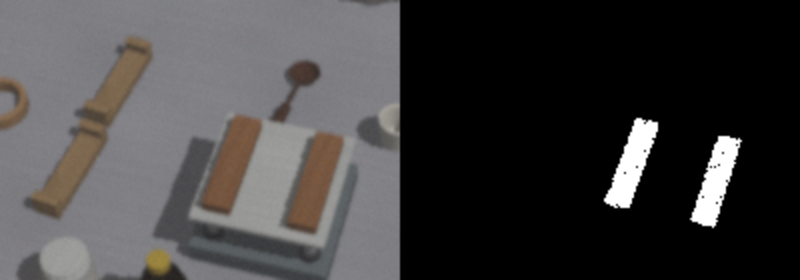

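```bash
cat > b.py <<'E'
from h import *
P=shots()
def cmask(p,c,hw,lo,hi):
    hsv=cv2.cvtColor(p["image"],cv2.COLOR_RGB2HSV); m=cv2.inRange(hsv,np.array(lo),np.array(hi))
    k=np.zeros_like(m);c=np.round(c).astype(int);k[max(0,c[1]-hw):c[1]+hw,max(0,c[0]-hw):c[0]+hw]=255
    return cv2.morphologyEx(m&k,cv2.MORPH_CLOSE,np.ones((3,3)))>0
for nm,x0,bx in [("pA",[.615,.314,.1],PL),("pB",[.418,.319,.2],PL),("cA",[.589,-.309,-.08],CL),("cB",[.409,-.304,-.08],CL)]:
    ms=[]
    for p in P:
        m=cmask(p,proj(p,[[x0[0],x0[1],.01]])[0],42,(8,70,40),(28,200,255))
        n,l,st,c=cv2.connectedComponentsWithStats(m.astype(np.uint8)); q=proj(p,[[x0[0],x0[1],.015]])[0].astype(int)
        m=l==l[q[1],q[0]]; ms.append(m)
    for s in ([0,1],[0],[1]):
        print(nm,s,[int(m.sum()) for m in ms],*fit([P[i] for i in s],[ms[i] for i in s],bx,x0))
ms=[cmask(p,proj(p,[[.577,.0075,.11]])[0],42,(0,110,40),(20,255,255)) for p in P]
for s in ([0,1],[0]):
  for z in (.1,.114,.128):
    print("bat",s,*fit([P[i] for i in s],[ms[i] for i in s],BT,[.577,.0075,.03,z],True))
E
python3 b.py
```

```text
pA [0, 1] [842, 682] [0.6152642  0.31507958 0.10331739] 0.26584037629178237
pA [0] [842, 682] [0.61510915 0.31630045 0.09903536] 0.09349128357003433
pA [1] [842, 682] [0.61069264 0.3124965  0.09574654] 0.15569835862496129
pB [0, 1] [868, 561] [0.41782639 0.31996715 0.20708845] 0.28833309453012224
pB [0] [868, 561] [0.4177877  0.32033856 0.22058845] 0.08422927247543033
pB [1] [868, 561] [0.41157263 0.31759338 0.17170514] 0.18408594319009464
cA [0, 1] [916, 956] [ 0.58883109 -0.30739626 -0.0754919 ] 0.44672161794225884
cA [0] [916, 956] [ 0.5889071  -0.30703283 -0.07505572] 0.07343918021380225
cA [1] [916, 956] [ 0.582648   -0.31086543 -0.09628681] 0.34749655489205333
cB [0, 1] [938, 918] [ 0.40976789 -0.30287654 -0.07602974] 0.5072909424147665
cB [0] [938, 918] [ 0.40902782 -0.30269263 -0.07850998] 0.06278895414219665
cB [1] [938, 918] [ 0.41941987 -0.30716023 -0.09847341] 0.41038103810381044
bat [0, 1] [0.57828206 0.00785476 0.04432558 0.11871165] 0.3868899925704089
bat [0, 1] [0.57689561 0.00739517 0.02967878 0.11283424] 0.3774500426904729
bat [0, 1] [0.57654914 0.00737064 0.02737638 0.1148199 ] 0.375188586230188
bat [0] [0.57929084 0.00770942 0.03177278 0.10169755] 0.06787157539695166
bat [0] [0.57833276 0.0076773  0.03152656 0.10408332] 0.06657755712558078
bat [0] [0.57905531 0.0075109  0.02940284 0.10307055] 0.06646525679758308
```

```bash
cat > go.py <<'E'
import sys
from h import *
from scipy.spatial.transform import Rotation as Ro
# go.py x y z yawdeg : rotation then shift, tool units
o=bot.get_obs(); w=o["tool_rot"]; R=Ro.from_quat([w[1],w[2],w[3],w[0]]).as_matrix()
psi=np.degrees(np.arctan2(R[1,0],R[0,0])); p=o["eef_pos"]
print("t %.2f"%o["t"],"pos",p.round(4),"yaw %.2f"%psi,"tilt",(R[:2,2]).round(4),"F",o["contact_force"].round(2),"w %.3f"%o["gripper_width"],"q",o["q"].round(2))
if len(sys.argv)>4:
    T=np.array([float(a) for a in sys.argv[1:4]]); y=float(sys.argv[4])
    d=(y-psi+90)%180-90; rz=-d/4
    a=np.radians(psi+d); D=T-p; c,s=np.cos(a),np.sin(a)
    v=np.array([c*D[0]+s*D[1],s*D[0]-c*D[1],-D[2]])/.12
    print("rz total %.3f (n>=%d)"%(rz,np.ceil(abs(rz))),"shift total",v.round(3),"n>=%d"%np.ceil(np.linalg.norm(v)/.3))
    a=np.radians(psi);c,s=np.cos(a),np.sin(a);v=np.array([c*D[0]+s*D[1],s*D[0]-c*D[1],-D[2]])/.12
    print("shift w/o turning",v.round(3))
E
python3 go.py .613 .3145 .1 95.7
```

```text
t 1.30 pos [0.1734 0.6524 0.2313] yaw 75.11 tilt [0. 0.] F [-0.21  0.75  0.02] w 0.999 q [-1.42  0.48  0.02  1.56 -0.01  1.11 -0.08]
rz total -5.147 (n>=6) shift total [-3.165  3.365  1.094] n>=16
shift w/o turning [-1.78   4.264  1.094]
```

Call:
apply_moves:
  moves: "-1 0 0 0 0 0 -0.858; -1 0 0 0 0 0 -0.858; -1 0 0 0 0 0 -0.858; -1 0 0 0 0 0 -0.858; -1 0 0 0 0 0 -0.858; -1 0 0 0 0 0 -0.858; -1 -0.2 0.21 0 0 0 0; -1 -0.2 0.21 0 0 0 0; -1 -0.2 0.21 0 0 0 0; -1 -0.2 0.21 0 0 0 0; -1 -0.2 0.21 0 0 0 0; -1 -0.2 0.21 0 0 0 0"
  force: 30

```text
t: 2.3
eef_pos: [0.3394, 0.5229, 0.2315]
tool_rot: [-0.0, 0.671, 0.741, 0.0]
contact_force: [1.4, 1.6, -0.2]
gripper_width: 0.999
```

Call:
apply_moves:
  moves: "-1 -0.2 0.21 0.05 0 0 0; -1 -0.2 0.21 0.1 0 0 0; -1 -0.2 0.21 0.1 0 0 0; -1 -0.2 0.21 0.1 0 0 0; -1 -0.2 0.21 0.1 0 0 0; -1 -0.2 0.21 0.1 0 0 0; -1 -0.2 0.21 0.1 0 0 0; -1 -0.2 0.21 0.1 0 0 0; -1 -0.2 0.21 0.1 0 0 0; -1 0 0 0 0 0 0"

```text
t: 3.13
eef_pos: [0.5909, 0.3226, 0.1269]
tool_rot: [0.003, 0.675, 0.738, -0.002]
contact_force: [0.1, -1.5, 0.3]
gripper_width: 0.998
```

```bash
python3 go.py .613 .3145 .002 95.7
```

```text
t 3.13 pos [0.5909 0.3226 0.1269] yaw 95.12 tilt [ 0.0012 -0.0064] F [ 0.14 -1.47  0.32] w 0.998 q [-0.64  0.58  0.07  1.65 -0.04  0.92  1.1 ]
rz total -0.146 (n>=1) shift total [-0.086  0.177  1.041] n>=4
shift w/o turning [-0.084  0.178  1.041]
```

Call:
apply_moves:
  moves: "-1 -0.04 0.09 0.2 0 0 -0.15; -1 -0.04 0.09 0.2 0 0 0; -1 0 0 0 0 0 0; -1 0 0 0 0 0 0"

```text
t: 3.47
eef_pos: [0.607, 0.3236, 0.0801]
tool_rot: [-0.0, 0.668, 0.745, -0.002]
contact_force: [-0.0, 0.4, 0.2]
gripper_width: 0.998
```

```bash
python3 go.py .613 .3145 .002 95.7; python3 - <<'E'
from h import *
for n in ["top","scene"]:
    p=imaging.read_camera(n); q=proj(p,[[.613,.3145,.02]])[0].astype(int)
    c=p["image"][q[1]-60:q[1]+60,q[0]-60:q[0]+60]; cv2.imwrite(f"pics/{n}1.png",cv2.resize(c,None,fx=4,fy=4)[:,:,::-1])
E
```

```text
t 3.47 pos [0.607  0.3236 0.0801] yaw 96.25 tilt [-0.0026 -0.0018] F [-0.03  0.38  0.2 ] w 0.998 q [-0.62  0.65  0.06  1.64 -0.04  0.86  1.13]
rz total 0.136 (n>=1) shift total [-0.08   0.042  0.651] n>=3
shift w/o turning [-0.081  0.041  0.651]
```

View pics/top1.png

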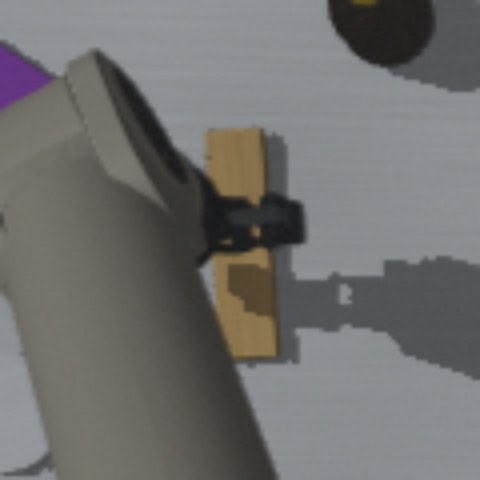

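Call:
apply_moves:
  moves: "-1 -0.08 0.04 0.2 0 0 0.13; -1 0 0 0.15 0 0 0; -1 0 0 0.1 0 0 0; -1 0 0 0 0 0 0; -1 0 0 0 0 0 0"

```text
t: 3.98
eef_pos: [0.6132, 0.3165, 0.0279]
tool_rot: [-0.0, 0.67, 0.742, 0.0]
contact_force: [-0.9, -0.3, 0.7]
gripper_width: 0.998
```

```bash
python3 go.py .613 .3145 .000 95.7
```

```text
t 3.98 pos [0.6132 0.3165 0.0279] yaw 95.85 tilt [-0.0001  0.0007] F [-0.91 -0.29  0.66] w 0.998 q [-0.6   0.72  0.05  1.65 -0.05  0.77  1.15]
rz total 0.038 (n>=1) shift total [-0.017 -0.003  0.233] n>=1
shift w/o turning [-0.016 -0.003  0.233]
```

The picture shows the open jaws straddling pA near its middle. I'll go down and grip.

Call:
apply_moves:
  moves: "-1 -0.015 0 0.12 0 0 0; -1 0 0 0.11 0 0 0; -1 0 0 0 0 0 0; 1 0 0 0 0 0 0; 1 0 0 0 0 0 0; 1 0 0 0 0 0 0; 1 0 0 0 0 0 0; 1 0 0 0 0 0 0; 1 0 0 0 0 0 0"
  force: 30

```text
t: 4.73
eef_pos: [0.6143, 0.3139, 0.0004]
tool_rot: [0.0, 0.671, 0.742, 0.001]
contact_force: [0.2, 0.3, 3.4]
gripper_width: 0.459
```

```bash
python3 go.py .637 .009 .2 2
```

```text
t 4.73 pos [6.143e-01 3.139e-01 4.000e-04] yaw 95.78 tilt [0.0011 0.0006] F [0.18 0.33 3.43] w 0.459 q [-0.6   0.76  0.05  1.66 -0.05  0.72  1.15]
rz total -21.554 (n>=22) shift total [-0.1   -2.546 -1.663] n>=11
shift w/o turning [-2.547 -0.068 -1.663]
```

Call:
apply_moves:
  moves: "1 0 0 -0.1 0 0 0; 1 0 0 -0.2 0 0 0; 1 0 0 -0.28 0 0 0; 1 0 0 -0.28 0 0 0.98; 1 0 0 -0.28 0 0 0.98; 1 0 0 -0.28 0 0 0.98; 1 0 0 -0.23 0 0 0.98; 1 0 0 0 0 0 0.98; 1 0 0 0 0 0 0.98; 1 0 0 0 0 0 0.98; 1 0 0 0 0 0 0.98; 1 0 0 0 0 0 0.98"

```text
t: 5.73
eef_pos: [0.6133, 0.3135, 0.1984]
tool_rot: [-0.0, 0.865, 0.502, -0.0]
contact_force: [0.5, 0.8, -0.6]
gripper_width: 0.456
```

Call:
apply_moves:
  moves: "1 0 0 0 0 0 0.98; 1 0 0 0 0 0 0.98; 1 0 0 0 0 0 0.98; 1 0 0 0 0 0 0.98; 1 0 0 0 0 0 0.98; 1 0 0 0 0 0 0.98; 1 0 0 0 0 0 0.98; 1 0 0 0 0 0 0.98; 1 0 0 0 0 0 0.98; 1 0 0 0 0 0 0.98; 1 0 0 0 0 0 0.98; 1 0 0 0 0 0 0.98"

```text
t: 6.73
eef_pos: [0.6133, 0.3136, 0.1983]
tool_rot: [-0.0, 0.993, 0.116, -0.0]
contact_force: [0.1, -0.2, -0.6]
gripper_width: 0.46
```

Call:
apply_moves:
  moves: "1 0 0 0 0 0 0.98; 1 0 0 0 0 0 0.98; 1 0 0 0 0 0 0.98; 1 0 0 0 0 0 0"

```text
t: 7.07
eef_pos: [0.6133, 0.3138, 0.1981]
tool_rot: [-0.0, 1.0, 0.014, -0.0]
contact_force: [0.6, 0.9, -1.0]
gripper_width: 0.461
```

```bash
python3 go.py .637 .009 .2 1.7
```

```text
t 7.07 pos [0.6133 0.3138 0.1981] yaw 1.58 tilt [-0.0005  0.0003] F [ 0.56  0.93 -1.03] w 0.461 q [-0.88  0.56  0.47  1.57 -0.28  1.07 -0.31]
rz total -0.029 (n>=1) shift total [ 0.122  2.544 -0.016] n>=9
shift w/o turning [ 0.127  2.544 -0.016]
```

Call:
apply_moves:
  moves: "1 0.01 0.15 0 0 0 0; 1 0.01 0.28 0 0 0 0; 1 0.01 0.28 0 0 0 0; 1 0.01 0.28 0 0 0 0; 1 0.01 0.28 0 0 0 0; 1 0.01 0.28 0 0 0 0; 1 0.02 0.28 0 0 0 0; 1 0.02 0.28 0 0 0 0; 1 0.02 0.28 0 0 0 0; 1 0 0.15 0 0 0 0; 1 0 0 0 0 0 0; 1 0 0 0 0 0 0"

```text
t: 8.07
eef_pos: [0.6368, 0.0069, 0.1982]
tool_rot: [0.0, 1.0, 0.014, 0.0]
contact_force: [-0.3, 1.0, -0.2]
gripper_width: 0.464
```

```bash
python3 go.py .637 .009 .15 1.7;  python3 - <<'E'
from h import *
o=[]
for n in ["top","scene"]:
    p=imaging.read_camera(n); q=proj(p,[[.58,.008,.1]])[0].astype(int)
    o.append(cv2.resize(p["image"][q[1]-65:q[1]+65,q[0]-65:q[0]+65],None,fx=3,fy=3))
cv2.imwrite("pics/p2.png",np.hstack(o)[:,:,::-1])
E
```

```text
t 8.07 pos [0.6368 0.0069 0.1982] yaw 1.59 tilt [ 0.0001 -0.0001] F [-0.25  1.04 -0.17] w 0.464 q [-0.48  0.48  0.51  1.71 -0.27  1.02  0.16]
rz total -0.028 (n>=1) shift total [ 0.002 -0.018  0.401] n>=2
shift w/o turning [ 0.002 -0.018  0.401]
```

View pics/p2.png

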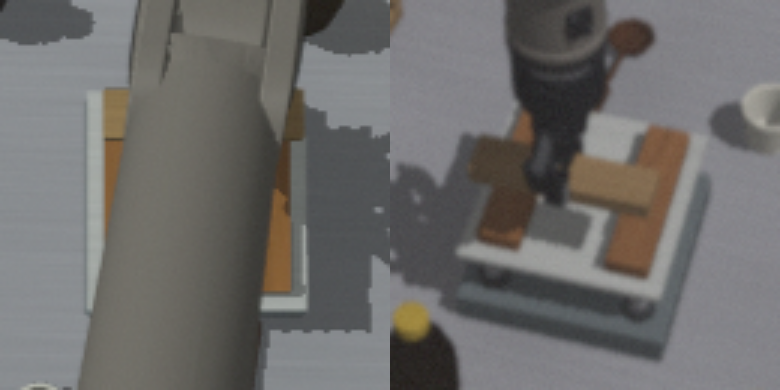

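Call:
apply_moves:
  moves: "1 0 -0.015 0.15 0 0 0; 1 0 0 0.2 0 0 0; 1 0 0 0.12 0 0 0; 1 0 0 0.03 0 0 0; 1 0 0 0 0 0 0; 1 0 0 0 0 0 0"

```text
t: 8.67
eef_pos: [0.6377, 0.0121, 0.1383]
tool_rot: [-0.0, 1.0, 0.016, 0.0]
contact_force: [-1.3, 0.0, -1.1]
gripper_width: 0.46
```

Call:
apply_moves:
  moves: "1 0 0 0.017 0 0 0; 1 0 0 0.017 0 0 0; 1 0 0 0 0 0 0"

```text
t: 8.92
eef_pos: [0.6375, 0.0113, 0.134]
tool_rot: [-0.0, 1.0, 0.015, 0.0]
contact_force: [0.0, 0.3, -1.3]
gripper_width: 0.461
```

Call:
apply_moves:
  moves: "1 0 0 0.017 0 0 0; 1 0 0 0.017 0 0 0; 1 0 0 0 0 0 0"

```text
t: 9.17
eef_pos: [0.637, 0.0112, 0.1292]
tool_rot: [-0.0, 1.0, 0.015, -0.0]
contact_force: [-1.2, 0.0, -0.8]
gripper_width: 0.461
```

```bash
python3 go.py .637 .009 .114 1.7
```

```text
t 9.17 pos [0.637  0.0112 0.1292] yaw 1.71 tilt [-0.0005  0.    ] F [-1.17  0.04 -0.84] w 0.461 q [-0.46  0.56  0.48  1.76 -0.32  0.89  0.19]
rz total 0.001 (n>=1) shift total [-0.     0.018  0.126] n>=1
shift w/o turning [-0.     0.018  0.126]
```

Call:
apply_moves:
  moves: "1 0 0.015 0.017 0 0 0; 1 0 0 0.017 0 0 0; 1 0 0 0.017 0 0 0; 1 0 0 0 0 0 0"

```text
t: 9.5
eef_pos: [0.6371, 0.0092, 0.123]
tool_rot: [0.0, 1.0, 0.015, -0.0]
contact_force: [0.0, 0.2, -0.2]
gripper_width: 0.46
```

Call:
apply_moves:
  moves: "1 0 0 0.017 0 0 0; 1 0 0 0.017 0 0 0; 1 0 0 0 0 0 0"

```text
t: 9.75
eef_pos: [0.6374, 0.0093, 0.1198]
tool_rot: [-0.0, 1.0, 0.015, 0.0]
contact_force: [-2.3, -0.0, 6.5]
gripper_width: 0.461
```

Call:
apply_moves:
  moves: "1 0 0 0.017 0 0 0; 1 0 0 0 0 0 0; 1 0 0 0 0 0 0"

```text
t: 10.0
eef_pos: [0.6374, 0.0092, 0.1185]
tool_rot: [-0.0, 1.0, 0.015, 0.0]
contact_force: [-3.6, 0.0, 9.3]
gripper_width: 0.462
```

Call:
apply_moves:
  moves: "1 0 0 -0.012 0 0 0; 1 0 0 -0.012 0 0 0; 1 0 0 0 0 0 0; 1 0 0 0 0 0 0"

```text
t: 10.33
eef_pos: [0.6374, 0.0093, 0.1207]
tool_rot: [-0.0, 1.0, 0.015, 0.0]
contact_force: [-2.9, -0.4, 5.2]
gripper_width: 0.463
```

Call:
apply_moves:
  moves: "1 0 0 -0.011 0 0 0; 1 0 0 0 0 0 0; 1 0 0 0 0 0 0"

```text
t: 10.58
eef_pos: [0.6374, 0.0093, 0.1216]
tool_rot: [0.0, 1.0, 0.015, 0.0]
contact_force: [-0.1, -0.8, 3.4]
gripper_width: 0.459
```

Call:
apply_moves:
  moves: "0 0 0 -0.006 0 0 0; -0.4 0 0 0 0 0 0; -0.4 0 0 0 0 0 0; -0.4 0 0 0 0 0 0; -0.4 0 0 0 0 0 0"

```text
t: 11.0
eef_pos: [0.6372, 0.0095, 0.122]
tool_rot: [-0.0, 1.0, 0.015, -0.0]
contact_force: [0.2, -0.2, -0.8]
gripper_width: 0.697
```

Call:
apply_moves:
  moves: "-0.4 0 0 -0.1 0 0 0; -0.4 0 0 -0.2 0 0 0; -0.4 0 0 -0.25 0 0 0; -0.4 0 0 -0.1 0 0 0; -0.7 0 -0.15 0 0 0 0; -0.7 0 -0.28 0 0 0 -0.98; -0.7 0 0 0 0 0 -0.98; -0.7 0 0 0 0 0 -0.98; -0.7 0 0 0 0 0 -0.98; -0.7 0 0 0 0 0 -0.98; -0.7 0 0 0 0 0 -0.98; -0.7 0 0 0 0 0 -0.98"

```text
t: 12.0
eef_pos: [0.6358, 0.0609, 0.2007]
tool_rot: [0.0, 0.967, 0.253, 0.0]
contact_force: [0.7, -0.2, -0.7]
gripper_width: 0.85
```

```bash
python3 go.py .416 .319 .1 101.8;  python3 - <<'E'
from h import *
o=[]
for n in ["top","scene"]:
    p=imaging.read_camera(n); q=proj(p,[[.58,.008,.1]])[0].astype(int)
    o.append(cv2.resize(p["image"][q[1]-65:q[1]+65,q[0]-65:q[0]+65],None,fx=3,fy=3))
cv2.imwrite("pics/p3.png",np.hstack(o)[:,:,::-1])
E
```

```text
t 12.00 pos [0.6358 0.0609 0.2007] yaw 29.33 tilt [0.0004 0.    ] F [ 0.73 -0.19 -0.7 ] w 0.850 q [-0.48  0.47  0.39  1.7  -0.2   1.02  0.5 ]
rz total -18.116 (n>=19) shift total [ 2.48  -1.353  0.839] n>=10
shift w/o turning [-0.543 -2.772  0.839]
```

View pics/p3.png

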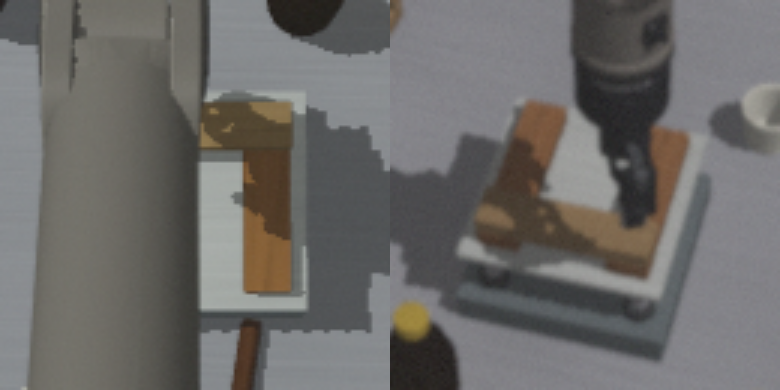

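Call:
apply_moves:
  moves: "-1 -0.03 -0.15 0 0 0 0; -1 -0.055 -0.28 0 0 0 0; -1 -0.055 -0.28 0 0 0 0; -1 -0.055 -0.28 0 0 0 0; -1 -0.055 -0.28 0 0 0 0; -1 -0.055 -0.28 0 0 0 0; -1 -0.055 -0.28 0 0 0 0; -1 -0.055 -0.28 0 0 0 0; -1 -0.055 -0.28 0 0 0 0; -1 -0.055 -0.28 0 0 0 0; -1 -0.02 -0.1 0 0 0 0; -1 0 0 0 0 0 -0.95"

```text
t: 13.1
eef_pos: [0.4137, 0.3232, 0.2004]
tool_rot: [-0.001, 0.958, 0.285, -0.0]
contact_force: [0.5, -0.2, -0.4]
gripper_width: 1.001
```

Call:
apply_moves:
  moves: "-1 0 0 0.1 0 0 -0.95; -1 0 0 0.1 0 0 -0.95; -1 0 0 0.1 0 0 -0.95; -1 0 0 0.1 0 0 -0.95; -1 0 0 0.1 0 0 -0.95; -1 0 0 0.1 0 0 -0.95; -1 0 0 0.1 0 0 -0.95; -1 0 0 0.1 0 0 -0.95; -1 0 0 0.04 0 0 -0.95; -1 0 0 0 0 0 -0.95; -1 0 0 0 0 0 -0.95; -1 0 0 0 0 0 -0.95"

```text
t: 14.1
eef_pos: [0.4169, 0.3194, 0.0995]
tool_rot: [0.0, 0.774, 0.633, 0.0]
contact_force: [0.7, -0.2, 0.4]
gripper_width: 0.996
```

Call:
apply_moves:
  moves: "-1 0 0 0 0 0 -0.95; -1 0 0 0 0 0 -0.95; -1 0 0 0 0 0 -0.95; -1 0 0 0 0 0 -0.95; -1 0 0 0 0 0 -0.95; -1 0 0 0 0 0 -0.95; -1 0 0 0 0 0 0"

```text
t: 14.68
eef_pos: [0.417, 0.3194, 0.0997]
tool_rot: [0.0, 0.634, 0.773, 0.0]
contact_force: [-0.3, -0.1, 0.2]
gripper_width: 1.002
```

```bash
python3 go.py .416 .319 .0 101.7
```

```text
t 14.68 pos [0.417  0.3194 0.0997] yaw 101.33 tilt [0.0004 0.0002] F [-0.29 -0.08  0.24] w 1.002 q [-0.76  0.41 -0.01  2.03  0.01  0.71  0.99]
rz total -0.092 (n>=1) shift total [-0.001 -0.009  0.831] n>=3
shift w/o turning [-0.001 -0.009  0.831]
```

Call:
apply_moves:
  moves: "-1 0 -0.008 0.2 0 0 -0.09; -1 0 0 0.25 0 0 0; -1 0 0 0.2 0 0 0; -1 0 0 0.1 0 0 0; -1 0 0 0.07 0 0 0; -1 0 0 0 0 0 0; 1 0 0 0 0 0 0; 1 0 0 0 0 0 0; 1 0 0 0 0 0 0; 1 0 0 0 0 0 0; 1 0 0 0 0 0 0; 1 0 0 0 0 0 0"
  force: 30

```text
t: 15.68
eef_pos: [0.4165, 0.3199, 0.0022]
tool_rot: [0.0, 0.631, 0.775, 0.001]
contact_force: [-1.3, 0.7, 6.7]
gripper_width: 0.461
```

```bash
python3 go.py .5175 .006 .2 1.7
```

```text
t 15.68 pos [0.4165 0.3199 0.0022] yaw 101.69 tilt [0.0015 0.0015] F [-1.33  0.73  6.74] w 0.461 q [-0.76  0.57 -0.01  2.07  0.02  0.5   0.99]
rz total -20.002 (n>=21) shift total [-0.764 -2.64  -1.649] n>=11
shift w/o turning [-2.732  0.294 -1.649]
```

Call:
apply_moves:
  moves: "1 0 0 -0.1 0 0 0; 1 0 0 -0.2 0 0 0; 1 0 0 -0.28 0 0 0; 1 0 0 -0.28 0 0 1; 1 0 0 -0.28 0 0 1; 1 0 0 -0.28 0 0 1; 1 0 0 -0.23 0 0 1; 1 0 0 0 0 0 1; 1 0 0 0 0 0 1; 1 0 0 0 0 0 1; 1 0 0 0 0 0 1; 1 0 0 0 0 0 1"

```text
t: 16.68
eef_pos: [0.4154, 0.319, 0.1999]
tool_rot: [-0.0, 0.841, 0.541, 0.0]
contact_force: [0.4, 0.7, -0.2]
gripper_width: 0.457
```

Call:
apply_moves:
  moves: "1 0 0 0 0 0 1; 1 0 0 0 0 0 1; 1 0 0 0 0 0 1; 1 0 0 0 0 0 1; 1 0 0 0 0 0 1; 1 0 0 0 0 0 1; 1 0 0 0 0 0 1; 1 0 0 0 0 0 1; 1 0 0 0 0 0 1; 1 0 0 0 0 0 1; 1 0 0 0 0 0 1; 1 0 0 0 0 0 1"

```text
t: 17.68
eef_pos: [0.4154, 0.319, 0.1998]
tool_rot: [-0.0, 0.988, 0.152, -0.0]
contact_force: [0.2, 0.7, -0.7]
gripper_width: 0.456
```

Call:
apply_moves:
  moves: "1 0 0 0 0 0 1; 1 0 0 0 0 0 1; 1 0 0 0 0 0 1; 1 0 0 0 0 0 1; 1 0 0 0 0 0 0"

```text
t: 18.1
eef_pos: [0.4154, 0.319, 0.1997]
tool_rot: [-0.0, 1.0, 0.014, -0.0]
contact_force: [0.0, -0.7, -1.4]
gripper_width: 0.463
```

```bash
python3 go.py .5175 .006 .2 1.7
```

```text
t 18.10 pos [0.4154 0.319  0.1997] yaw 1.57 tilt [-0.0002  0.0005] F [ 0.05 -0.68 -1.45] w 0.463 q [-1.03  0.27  0.31  1.97 -0.1   0.92 -0.64]
rz total -0.033 (n>=1) shift total [ 0.773  2.633 -0.003] n>=10
shift w/o turning [ 0.779  2.631 -0.003]
```

Call:
apply_moves:
  moves: "1 0.045 0.15 0 0 0 -0.03; 1 0.08 0.27 0 0 0 0; 1 0.08 0.27 0 0 0 0; 1 0.08 0.27 0 0 0 0; 1 0.08 0.27 0 0 0 0; 1 0.08 0.27 0 0 0 0; 1 0.08 0.27 0 0 0 0; 1 0.08 0.27 0 0 0 0; 1 0.08 0.27 0 0 0 0; 1 0.06 0.2 0 0 0 0; 1 0.035 0.12 0 0 0 0; 1 0 0 0 0 0 0"

```text
t: 19.1
eef_pos: [0.5199, 0.0025, 0.1998]
tool_rot: [0.0, 1.0, 0.014, 0.001]
contact_force: [0.4, -0.0, -0.6]
gripper_width: 0.463
```

Call:
apply_moves:
  moves: "1 0 0 0.15 0 0 0; 1 0 0 0.2 0 0 0; 1 0 0 0.12 0 0 0; 1 0 0 0.06 0 0 0; 1 0 0 0 0 0 0; 1 0 0 0 0 0 0"

```text
t: 19.6
eef_pos: [0.5194, 0.0073, 0.1358]
tool_rot: [-0.0, 1.0, 0.017, -0.0]
contact_force: [0.0, 0.3, -0.1]
gripper_width: 0.461
```

```bash
python3 go.py .5175 .006 .125 1.7;  python3 - <<'E'
from h import *
o=[]
for n in ["top","scene"]:
    p=imaging.read_camera(n); q=proj(p,[[.58,.008,.1]])[0].astype(int)
    o.append(cv2.resize(p["image"][q[1]-65:q[1]+65,q[0]-65:q[0]+65],None,fx=3,fy=3))
cv2.imwrite("pics/p4.png",np.hstack(o)[:,:,::-1])
E
```

```text
t 19.60 pos [0.5194 0.0073 0.1358] yaw 1.90 tilt [-0.0001  0.0003] F [ 0.02  0.31 -0.12] w 0.461 q [-0.5   0.37  0.45  2.04 -0.22  0.78  0.11]
rz total 0.049 (n>=1) shift total [-0.016  0.01   0.09 ] n>=1
shift w/o turning [-0.016  0.01   0.09 ]
```

View pics/p4.png

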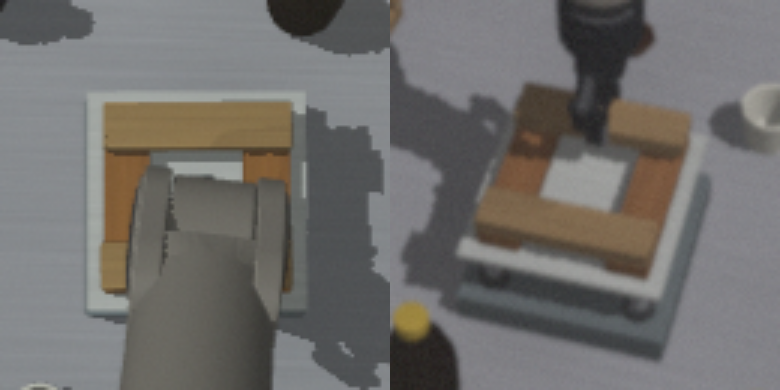

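Call:
apply_moves:
  moves: "1 -0.015 0.01 0.03 0 0 0; 1 0 0 0.03 0 0 0; 1 0 0 0.017 0 0 0; 1 0 0 0.01 0 0 0; 1 0 0 0 0 0 0; 1 0 0 0 0 0 0"

```text
t: 20.2
eef_pos: [0.5176, 0.0055, 0.1249]
tool_rot: [0.0, 1.0, 0.016, -0.0]
contact_force: [-1.0, 0.0, -0.5]
gripper_width: 0.463
```

Call:
apply_moves:
  moves: "1 0 0 0.01 0 0 0; 1 0 0 0.01 0 0 0; 1 0 0 0 0 0 0; 1 0 0 0 0 0 0"

```text
t: 20.53
eef_pos: [0.5178, 0.0055, 0.1228]
tool_rot: [-0.0, 1.0, 0.016, 0.0]
contact_force: [-1.1, -0.4, 3.1]
gripper_width: 0.462
```

Call:
apply_moves:
  moves: "1 0 0 -0.007 0 0 0; 0 0 0 0 0 0 0; -0.4 0 0 0 0 0 0; -0.4 0 0 0 0 0 0; -0.4 0 0 0 0 0 0; -0.4 0 0 0 0 0 0; -0.4 0 0 -0.1 0 0 0; -0.4 0 0 -0.2 0 0 0; -0.4 0 0 -0.28 0 0 0; -0.4 0 0 -0.1 0 0 0; -0.4 0 0 0 0 0 0"

```text
t: 21.45
eef_pos: [0.5197, 0.0056, 0.2082]
tool_rot: [-0.001, 1.0, 0.016, 0.003]
contact_force: [0.9, 0.8, 0.5]
gripper_width: 0.7
```

```bash
python3 go.py .5885 -.309 .2 85.5
```

```text
t 21.45 pos [0.5197 0.0056 0.2082] yaw 1.81 tilt [0.0059 0.0015] F [0.89 0.76 0.53] w 0.700 q [-0.54  0.26  0.49  1.98 -0.15  0.93  0.06]
rz total -20.922 (n>=21) shift total [-2.568  0.777  0.068] n>=9
shift w/o turning [0.49  2.638 0.068]
```

Call:
apply_moves:
  moves: "-1 0.03 0.15 0 0 0 0; -1 0.05 0.28 0 0 0 0; -1 0.05 0.28 0 0 0 0; -1 0.05 0.28 0 0 0 0; -1 0.05 0.28 0 0 0 0; -1 0.05 0.28 0 0 0 0; -1 0.05 0.28 0 0 0 0; -1 0.05 0.28 0 0 0 0; -1 0.05 0.28 0 0 0 0; -1 0.05 0.2 0 0 0 0; -1 0 0 0 0 0 -1; -1 0 0 0 0 0 -1"

```text
t: 22.45
eef_pos: [0.584, -0.3056, 0.2033]
tool_rot: [0.0, 0.996, 0.085, -0.001]
contact_force: [0.0, 0.7, -0.5]
gripper_width: 1.002
```

Call:
apply_moves:
  moves: "-1 0 0 0 0 0 -1; -1 0 0 0 0 0 -1; -1 0 0 0 0 0 -1; -1 0 0 0 0 0 -1; -1 0 0 0 0 0 -1; -1 0 0 0 0 0 -1; -1 0 0 0 0 0 -1; -1 0 0 0 0 0 -1; -1 0 0 0 0 0 -1; -1 0 0 0 0 0 -1; -1 0 0 0 0 0 -1; -1 0 0 0 0 0 -1"

```text
t: 23.45
eef_pos: [0.5845, -0.3029, 0.2035]
tool_rot: [-0.001, 0.875, 0.485, -0.001]
contact_force: [0.3, 0.0, -0.6]
gripper_width: 1.002
```

Call:
apply_moves:
  moves: "-1 0 0 0.1 0 0 -1; -1 0 0 0.15 0 0 -1; -1 0 0 0.15 0 0 -1; -1 0 0 0.15 0 0 -1; -1 0 0 0.15 0 0 -1; -1 0 0 0.1 0 0 -1; -1 0 0 0.05 0 0 -0.9; -1 0 0 0 0 0 0; -1 0 0 0 0 0 0"

```text
t: 24.2
eef_pos: [0.5843, -0.303, 0.1018]
tool_rot: [-0.001, 0.735, 0.678, -0.0]
contact_force: [-0.6, -0.9, 0.9]
gripper_width: 1.001
```

```bash
python3 go.py .5885 -.309 0 85.5;  cat > chk.py <<'E'
from h import *
import sys
P=shots()
# check stand, plain slats by color fit
p=P[0]
o=[]
for p in P:
    q=proj(p,[[.58,.008,.1]])[0].astype(int)
    o.append(cv2.resize(p["image"][q[1]-65:q[1]+65,q[0]-65:q[0]+65],None,fx=3,fy=3,interpolation=cv2.INTER_CUBIC))
cv2.imwrite("pics/"+sys.argv[1]+".png",np.hstack(o)[:,:,::-1])
o=[]
for p in P:
    q=proj(p,[[.5,-.3,.02]])[0].astype(int)
    o.append(cv2.resize(p["image"][q[1]-65:q[1]+65,q[0]-65:q[0]+65],None,fx=3,fy=3,interpolation=cv2.INTER_CUBIC))
cv2.imwrite("pics/"+sys.argv[1]+"c.png",np.hstack(o)[:,:,::-1])
E
python3 chk.py p5
```

```text
t 24.20 pos [ 0.5843 -0.303   0.1018] yaw 85.31 tilt [-0.0018  0.0011] F [-0.63 -0.89  0.89] w 1.001 q [ 0.27  0.59  0.16  1.71 -0.12  0.85  1.97]
rz total -0.048 (n>=1) shift total [-0.047  0.038  0.849] n>=3
shift w/o turning [-0.047  0.039  0.849]
```

View pics/p5.png

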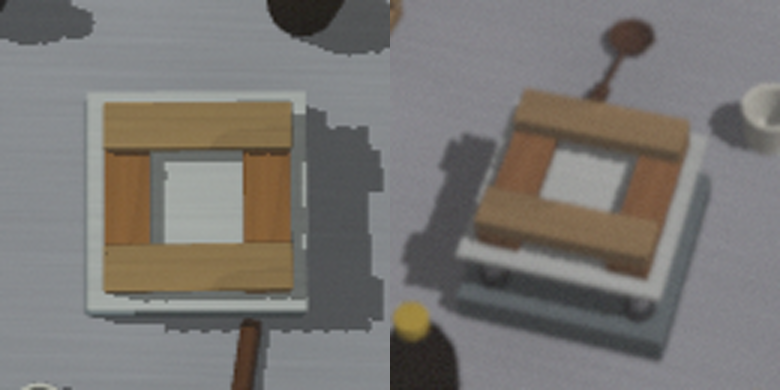

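View pics/p5c.png

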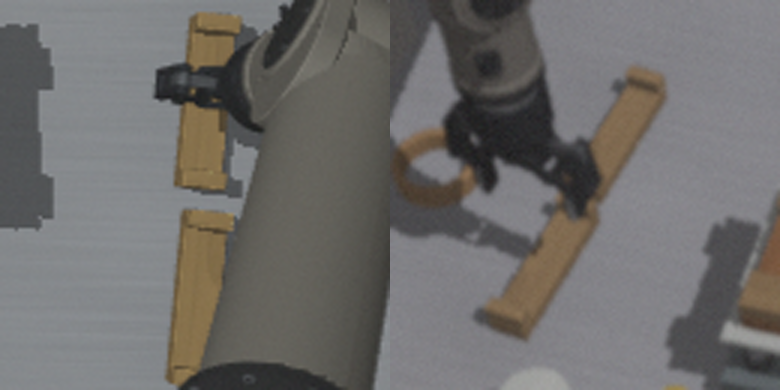

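```bash
python3 - <<'E'
from h import *
p=imaging.read_camera("top");p2=imaging.read_camera("scene")
for P in (p,p2):
    q0=proj(P,[[.5,-.3,.02]])[0].astype(int)-65
    print(((proj(P,[[.5885,-.309,.02],[.5843,-.303,.1018],[.5843,-.303,.135],[.5885+.08,-.309-.006,.038],[.5885-.08,-.309+.006,.038]])-q0)*3).round())
R=p["view"][:3,:3];print(-R.T@p["view"][:3,3])
E
```

```text
[[208. 101.]
 [225.  99.]
 [235.  96.]
 [221.  13.]
 [205. 188.]]
[[153. 261.]
 [147. 207.]
 [141. 185.]
 [111. 312.]
 [188. 191.]]
[0.4709692  0.0356623  1.41012515]
```

Call:
apply_moves:
  moves: "-1 -0.047 0.038 0.2 0 0 -0.05; -1 0 0 0.25 0 0 0; -1 0 0 0.2 0 0 0; -1 0 0 0.1 0 0 0; -1 0 0 0.08 0 0 0; -1 0 0 0 0 0 0; -1 0 0 0 0 0 0"
  force: 30

```text
t: 24.98
eef_pos: [0.5897, -0.3095, 0.0041]
tool_rot: [0.0, 0.734, 0.68, 0.0]
contact_force: [0.2, -0.2, 1.1]
gripper_width: 1.0
```

```bash
python3 go.py .5885 -.309 0 85.5
```

```text
t 24.98 pos [ 0.5897 -0.3095  0.0041] yaw 85.62 tilt [ 0.0008 -0.0004] F [ 0.24 -0.17  1.14] w 1.000 q [ 0.29  0.73  0.14  1.73 -0.14  0.69  2.  ]
rz total 0.030 (n>=1) shift total [ 0.003 -0.01   0.034] n>=1
shift w/o turning [ 0.003 -0.01   0.034]
```

Call:
apply_moves:
  moves: "-1 0 -0.008 0.03 0 0 0; 1 0 0 0 0 0 0; 1 0 0 0 0 0 0; 1 0 0 0 0 0 0; 1 0 0 0 0 0 0; 1 0 0 0 0 0 0; 1 0 0 0 0 0 0; 1 0 0 -0.1 0 0 0; 1 0 0 -0.2 0 0 0; 1 0 0 -0.3 0 0 0; 1 0 0 -0.3 0 0 0; 1 0 0 -0.3 0 0 0"
  force: 30

```text
t: 25.98
eef_pos: [0.5875, -0.309, 0.1455]
tool_rot: [-0.001, 0.734, 0.68, -0.0]
contact_force: [1.0, -0.5, -1.2]
gripper_width: 0.459
```

Call:
apply_moves:
  moves: "1 0 0 -0.3 0 0 -0.8; 1 0 0 -0.3 0 0 -0.7; 1 0 0 -0.1 0 0 0; 1 0 0 0 0 0 0"

```text
t: 26.32
eef_pos: [0.59, -0.3103, 0.2328]
tool_rot: [0.004, 0.697, 0.717, 0.001]
contact_force: [0.1, 0.7, -0.4]
gripper_width: 0.461
```

```bash
python3 go.py .5795 -.0525 .22 91.7
```

```text
t 26.32 pos [ 0.59   -0.3103  0.2328] yaw 91.58 tilt [ 0.0072 -0.0029] F [ 0.13  0.69 -0.38] w 0.461 q [ 0.27  0.46  0.16  1.59 -0.08  1.09  2.06]
rz total -0.030 (n>=1) shift total [ 2.15  -0.023  0.107] n>=8
shift w/o turning [ 2.15  -0.028  0.107]
```

Call:
apply_moves:
  moves: "1 0.15 0 0 0 0 -0.03; 1 0.27 0 0 0 0 0; 1 0.27 0 0 0 0 0; 1 0.27 0 0 0 0 0; 1 0.27 0 0 0 0 0; 1 0.27 0 0 0 0 0; 1 0.27 0 0 0 0 0; 1 0.23 -0.02 0 0 0 0; 1 0.15 0 0 0 0 0; 1 0 0 0 0 0 0; 1 0 0 0 0 0 0"

```text
t: 27.23
eef_pos: [0.5769, -0.0501, 0.2262]
tool_rot: [-0.001, 0.695, 0.719, -0.001]
contact_force: [-0.5, -1.4, -1.0]
gripper_width: 0.459
```

```bash
python3 go.py .5795 -.0525 .15 91.7
```

```text
t 27.23 pos [ 0.5769 -0.0501  0.2262] yaw 91.88 tilt [-0.003   0.0001] F [-0.51 -1.42 -1.01] w 0.459 q [-0.08  0.33  0.08  1.8  -0.03  1.02  1.61]
rz total 0.045 (n>=1) shift total [-0.021  0.021  0.635] n>=3
shift w/o turning [-0.021  0.021  0.635]
```

Call:
apply_moves:
  moves: "1 -0.02 0.02 0.15 0 0 0.04; 1 0 0 0.25 0 0 0; 1 0 0 0.15 0 0 0; 1 0 0 0.07 0 0 0; 1 0 0 0 0 0 0; 1 0 0 0 0 0 0"

```text
t: 27.73
eef_pos: [0.5803, -0.0548, 0.1533]
tool_rot: [-0.0, 0.698, 0.716, -0.0]
contact_force: [0.9, 0.0, -0.4]
gripper_width: 0.462
```

```bash
python3 go.py .5795 -.0525 .142 91.7; python3 chk.py p6
```

```text
t 27.73 pos [ 0.5803 -0.0548  0.1533] yaw 91.50 tilt [-0.0009 -0.0005] F [ 0.86  0.02 -0.45] w 0.462 q [-0.07  0.41  0.07  1.86 -0.04  0.87  1.62]
rz total -0.050 (n>=1) shift total [ 0.019 -0.006  0.094] n>=1
shift w/o turning [ 0.019 -0.006  0.094]
```

View pics/p6.png

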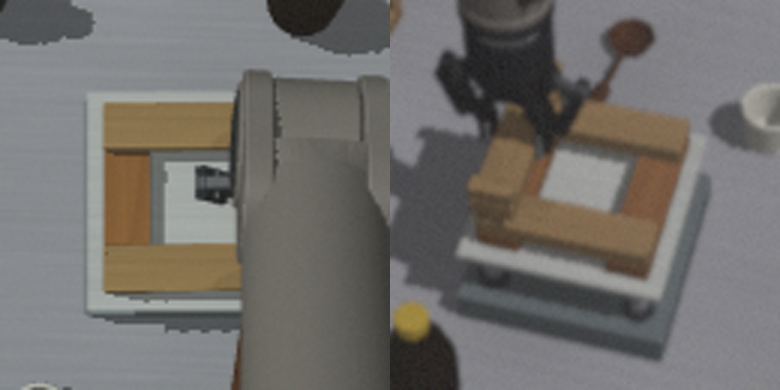

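Call:
apply_moves:
  moves: "1 0.018 -0.005 0.03 0 0 0; 1 0 0 0.02 0 0 0; 1 0 0 0.017 0 0 0; 1 0 0 0 0 0 0; 1 0 0 0 0 0 0"

```text
t: 28.25
eef_pos: [0.5797, -0.0515, 0.1453]
tool_rot: [-0.0, 0.697, 0.717, -0.0]
contact_force: [-0.2, -0.7, -0.7]
gripper_width: 0.46
```

Call:
apply_moves:
  moves: "1 0 0 0.015 0 0 0; 1 0 0 0.01 0 0 0; 1 0 0 0 0 0 0; 1 0 0 0 0 0 0"

```text
t: 28.58
eef_pos: [0.5798, -0.0516, 0.1423]
tool_rot: [-0.0, 0.697, 0.717, -0.0]
contact_force: [-0.2, 0.7, -1.2]
gripper_width: 0.468
```

Call:
apply_moves:
  moves: "1 0 0 0.01 0 0 0; 1 0 0 0.007 0 0 0; 1 0 0 0 0 0 0; 1 0 0 0 0 0 0"

```text
t: 28.92
eef_pos: [0.5799, -0.0516, 0.1406]
tool_rot: [0.0, 0.697, 0.717, 0.0]
contact_force: [-0.9, 0.2, 2.6]
gripper_width: 0.462
```

Call:
apply_moves:
  moves: "1 0 0 -0.006 0 0 0; 0 0 0 0 0 0 0; -0.4 0 0 0 0 0 0; -0.4 0 0 0 0 0 0; -0.4 0 0 0 0 0 0; -0.4 0 0 0 0 0 0; -0.4 0 0 -0.1 0 0 0; -0.4 0 0 -0.2 0 0 0; -0.4 0 0 -0.28 0 0 0; -0.4 0 0 -0.1 0 0 0; -0.4 0 0 0 0 0 0"

```text
t: 29.83
eef_pos: [0.5823, -0.0517, 0.2274]
tool_rot: [0.003, 0.697, 0.717, 0.003]
contact_force: [-0.5, -0.1, 0.8]
gripper_width: 0.704
```

```bash
python3 go.py .4085 -.304 .2 85.5
```

```text
t 29.83 pos [ 0.5823 -0.0517  0.2274] yaw 91.57 tilt [0.0078 0.0002] F [-0.52 -0.14  0.85] w 0.704 q [-0.08  0.33  0.08  1.79 -0.03  1.01  1.61]
rz total 1.517 (n>=2) shift total [-2.209 -1.279  0.228] n>=9
shift w/o turning [-2.062 -1.506  0.228]
```

Call:
apply_moves:
  moves: "-0.4 0 0 0 0 0 0.76; -0.4 0 0 0 0 0 0.76; -1 -0.13 -0.075 0 0 0 0; -1 -0.25 -0.144 0 0 0 0; -1 -0.25 -0.144 0 0 0 0; -1 -0.25 -0.144 0 0 0 0; -1 -0.25 -0.144 0 0 0 0; -1 -0.25 -0.144 0 0 0 0; -1 -0.25 -0.144 0 0 0 0; -1 -0.25 -0.144 0.1 0 0 0; -1 -0.25 -0.144 0.2 0 0 0; -1 -0.08 -0.045 0.25 0 0 0"

```text
t: 30.83
eef_pos: [0.4043, -0.3089, 0.1578]
tool_rot: [0.002, 0.736, 0.676, -0.0]
contact_force: [-0.1, -0.0, -0.2]
gripper_width: 1.003
```

Call:
apply_moves:
  moves: "-1 0 0 0.25 0 0 0; -1 0 0 0.2 0 0 0; -1 0 0 0 0 0 0; -1 0 0 0 0 0 0"

```text
t: 31.17
eef_pos: [0.406, -0.3031, 0.1021]
tool_rot: [-0.002, 0.734, 0.679, -0.001]
contact_force: [0.1, 0.5, 0.6]
gripper_width: 1.0
```

```bash
python3 go.py .4085 -.304 0 85.5; python3 chk.py p7
```

```text
t 31.17 pos [ 0.406  -0.3031  0.1021] yaw 85.50 tilt [-0.0031  0.0016] F [0.11 0.45 0.61] w 1.000 q [ 0.34  0.38  0.22  2.08 -0.13  0.7   2.13]
rz total 0.001 (n>=1) shift total [-0.006  0.021  0.851] n>=3
shift w/o turning [-0.006  0.021  0.851]
```

View pics/p7.png

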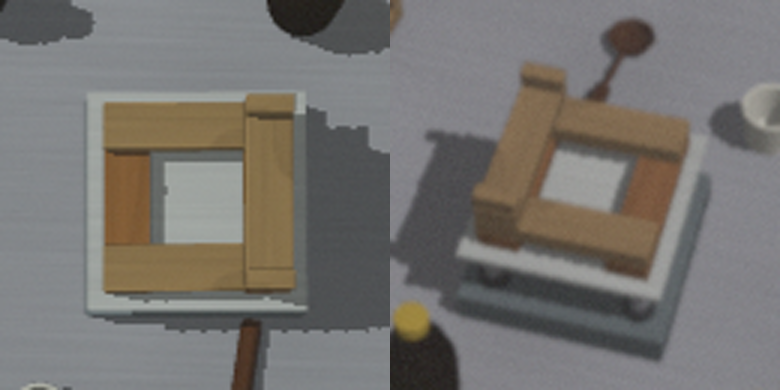

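View pics/p7c.png

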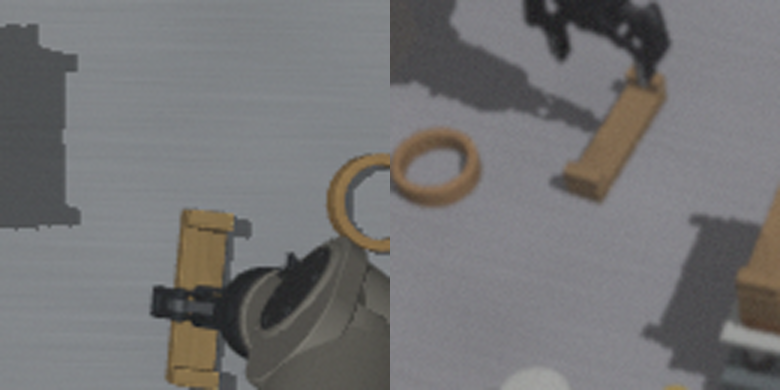

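Call:
apply_moves:
  moves: "-1 -0.006 0.02 0.2 0 0 0; -1 0 0 0.25 0 0 0; -1 0 0 0.2 0 0 0; -1 0 0 0.1 0 0 0; -1 0 0 0.09 0 0 0; -1 0 0 0 0 0 0; -1 0 0 0 0 0 0"
  force: 30

```text
t: 31.85
eef_pos: [0.4102, -0.305, 0.003]
tool_rot: [0.001, 0.734, 0.679, 0.0]
contact_force: [-0.3, -0.3, -0.5]
gripper_width: 1.0
```

```bash
python3 go.py .4085 -.304 0 85.5
```

```text
t 31.85 pos [ 0.4102 -0.305   0.003 ] yaw 85.52 tilt [ 0.0012 -0.0006] F [-0.31 -0.26 -0.5 ] w 1.000 q [ 0.39  0.56  0.16  2.11 -0.19  0.48  2.18]
rz total 0.004 (n>=1) shift total [ 0.007 -0.015  0.025] n>=1
shift w/o turning [ 0.007 -0.015  0.025]
```

Call:
apply_moves:
  moves: "-1 0.006 -0.012 0.02 0 0 0; 1 0 0 0 0 0 0; 1 0 0 0 0 0 0; 1 0 0 0 0 0 0; 1 0 0 0 0 0 0; 1 0 0 0 0 0 0; 1 0 0 0 0 0 0; 1 0 0 -0.1 0 0 0; 1 0 0 -0.2 0 0 0; 1 0 0 -0.3 0 0 0; 1 0 0 -0.3 0 0 0; 1 0 0 -0.3 0 0 0"
  force: 30

```text
t: 32.85
eef_pos: [0.4072, -0.3035, 0.1456]
tool_rot: [-0.0, 0.734, 0.679, -0.0]
contact_force: [0.8, -0.3, -0.7]
gripper_width: 0.461
```

Call:
apply_moves:
  moves: "1 0 0 -0.3 0 0 -0.8; 1 0 0 -0.3 0 0 -0.75; 1 0 0 -0.2 0 0 0; 1 0 0 0 0 0 0; 1 0 0 0 0 0 0"

```text
t: 33.27
eef_pos: [0.4084, -0.3041, 0.2415]
tool_rot: [0.002, 0.697, 0.717, 0.001]
contact_force: [0.3, 0.2, -0.6]
gripper_width: 0.459
```

```bash
python3 go.py .577 .0675 .25 91.7
```

```text
t 33.27 pos [ 0.4084 -0.3041  0.2415] yaw 91.68 tilt [ 0.0032 -0.0013] F [ 0.26  0.17 -0.63] w 0.459 q [ 0.31  0.19  0.24  1.95 -0.05  1.    2.17]
rz total -0.004 (n>=1) shift total [ 3.054  1.496 -0.07 ] n>=12
shift w/o turning [ 3.054  1.495 -0.07 ]
```

Call:
apply_moves:
  moves: "1 0.14 0.07 0 0 0 0; 1 0.27 0.132 0 0 0 0; 1 0.27 0.132 0 0 0 0; 1 0.27 0.132 0 0 0 0; 1 0.27 0.132 0 0 0 0; 1 0.27 0.132 0 0 0 0; 1 0.27 0.132 0 0 0 0; 1 0.27 0.132 0 0 0 0; 1 0.27 0.132 0 0 0 0; 1 0.27 0.132 0 0 0 0; 1 0.27 0.132 0 0 0 0; 1 0.15 0.07 0 0 0 0"

```text
t: 34.27
eef_pos: [0.5722, 0.065, 0.2378]
tool_rot: [-0.001, 0.695, 0.719, -0.001]
contact_force: [0.7, 1.0, -1.1]
gripper_width: 0.46
```

Call:
apply_moves:
  moves: "1 0.06 0.02 0 0 0 0; 1 0 0 0 0 0 0; 1 0 0 0 0 0 0"

```text
t: 34.52
eef_pos: [0.5736, 0.0662, 0.2384]
tool_rot: [-0.001, 0.697, 0.717, -0.001]
contact_force: [0.4, -1.2, -1.5]
gripper_width: 0.461
```

```bash
python3 go.py .576 .0675 .15 91.7
```

```text
t 34.52 pos [0.5736 0.0662 0.2384] yaw 91.68 tilt [-0.0028 -0.0014] F [ 0.38 -1.17 -1.53] w 0.461 q [-0.22  0.31 -0.    1.78  0.    1.05  1.38]
rz total -0.006 (n>=1) shift total [0.01  0.021 0.737] n>=3
shift w/o turning [0.01  0.021 0.737]
```

Call:
apply_moves:
  moves: "1 0.01 0.015 0.15 0 0 0; 1 0 0 0.25 0 0 0; 1 0 0 0.2 0 0 0; 1 0 0 0.1 0 0 0; 1 0 0 0.02 0 0 0; 1 0 0 0 0 0 0; 1 0 0 0 0 0 0"

```text
t: 35.1
eef_pos: [0.5772, 0.068, 0.1545]
tool_rot: [0.001, 0.697, 0.717, 0.001]
contact_force: [0.1, 0.6, -1.2]
gripper_width: 0.462
```

```bash
python3 go.py .576 .0675 .142 91.7; python3 chk.py p8
```

```text
t 35.10 pos [0.5772 0.068  0.1545] yaw 91.64 tilt [0.0017 0.0001] F [ 0.07  0.65 -1.22] w 0.462 q [-0.22  0.41 -0.01  1.86  0.    0.87  1.37]
rz total -0.014 (n>=1) shift total [-0.004 -0.01   0.105] n>=1
shift w/o turning [-0.004 -0.01   0.105]
```

View pics/p8.png

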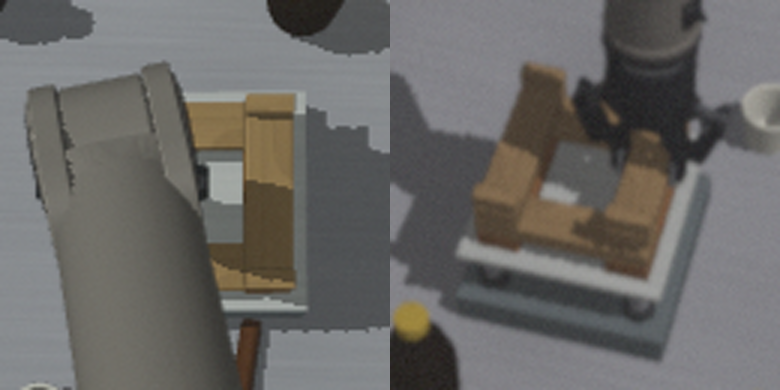

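Call:
apply_moves:
  moves: "1 -0.004 -0.008 0.03 0 0 0; 1 0 0 0.03 0 0 0; 1 0 0 0.017 0 0 0; 1 0 0 0 0 0 0; 1 0 0 0 0 0 0"

```text
t: 35.62
eef_pos: [0.5753, 0.0681, 0.1439]
tool_rot: [-0.0, 0.696, 0.718, -0.0]
contact_force: [-0.2, 0.0, -0.9]
gripper_width: 0.462
```

Call:
apply_moves:
  moves: "1 0 0 0.01 0 0 0; 1 0 0 0.01 0 0 0; 1 0 0 0 0 0 0; 1 0 0 0 0 0 0"

```text
t: 35.95
eef_pos: [0.5755, 0.0682, 0.1417]
tool_rot: [-0.0, 0.696, 0.718, 0.0]
contact_force: [0.3, -0.7, -0.8]
gripper_width: 0.459
```

Call:
apply_moves:
  moves: "1 0 0 0.008 0 0 0; 1 0 0 0.007 0 0 0; 1 0 0 0 0 0 0; 1 0 0 0 0 0 0"

```text
t: 36.28
eef_pos: [0.5756, 0.0682, 0.1401]
tool_rot: [0.0, 0.697, 0.718, 0.0]
contact_force: [0.0, 1.0, 2.5]
gripper_width: 0.458
```

Contact felt at about 3 N, so I'll release and retreat.

Call:
apply_moves:
  moves: "1 0 0 -0.006 0 0 0; 0 0 0 0 0 0 0; -0.4 0 0 0 0 0 0; -0.4 0 0 0 0 0 0; -0.4 0 0 0 0 0 0; -0.4 0 0 0 0 0 0; -0.4 0 0 -0.1 0 0 0; -0.4 0 0 -0.2 0 0 0; -0.4 0 0 -0.28 0 0 0; -0.4 0 0 -0.28 0 0 0; -0.4 0 0 -0.1 0 0 0; -0.4 0.15 0 0 0 0 0"

```text
t: 37.28
eef_pos: [0.5777, 0.0824, 0.261]
tool_rot: [0.003, 0.699, 0.715, 0.003]
contact_force: [0.2, -0.8, -0.9]
gripper_width: 0.7
```

Call:
apply_moves:
  moves: "-0.4 0.28 0 0 0 0 0; -0.4 0.28 0 0 0 0 0; -0.4 0.28 0 0 0 0 0; -0.4 0.28 0 0 0 0 0; -0.4 0.28 0 0 0 0 0; -0.4 0.28 0 0 0 0 0; -0.4 0.15 0 0 0 0 0; -0.4 0 0 0 0 0 0; -0.4 0 0 0 0 0 0"

```text
t: 38.03
eef_pos: [0.5678, 0.3068, 0.2559]
tool_rot: [-0.0, 0.696, 0.718, -0.0]
contact_force: [-0.7, -0.2, -0.5]
gripper_width: 0.699
```

```bash
python3 go.py; python3 chk.py p9; python3 - <<'E'
from h import *
p=imaging.read_camera("top");cv2.imwrite("pics/top9.png",p["image"][:,:,::-1])
E
```

```text
t 38.03 pos [0.5678 0.3068 0.2559] yaw 91.86 tilt [-0.0003 -0.    ] F [-0.72 -0.21 -0.54] w 0.699 q [-0.53  0.41 -0.08  1.6   0.04  1.13  0.98]
```

View pics/p9.png

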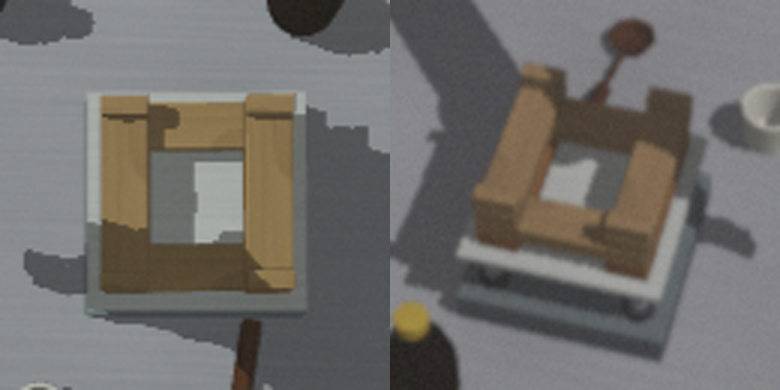

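View pics/top9.png

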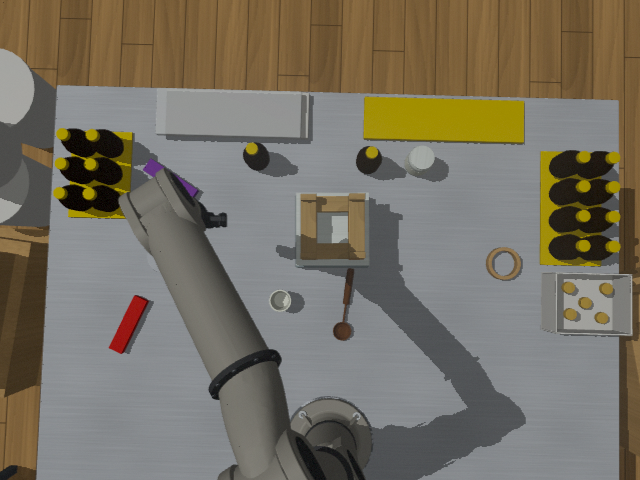

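```bash
python3 - <<'E'
from h import *
P=shots(); o=[]
c,s=np.cos(.029),np.sin(.029)
for p in P:
    q=proj(p,[[.58,.008,.1]])[0].astype(int)-65
    im=cv2.resize(p["image"][q[1]:q[1]+130,q[0]:q[0]+130],None,fx=3,fy=3)
    for sy in(-1,1):
        b=np.array([[a*.08,sy*.06+d*.02] for a,d in((-1,-1),(1,-1),(1,1),(-1,1))])
        for z in (.141+.02,):
            w=np.c_[.5775+c*b[:,0]-s*b[:,1],.0075+s*b[:,0]+c*b[:,1],np.full(4,z)]
            cv2.polylines(im,[((proj(p,w)+.5-q)*3).astype(np.int32)],True,(0,0,255),1)
    o.append(im)
cv2.imwrite("pics/ov.png",np.hstack(o)[:,:,::-1])
E
```

```text
(no output)
```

View pics/ov.png

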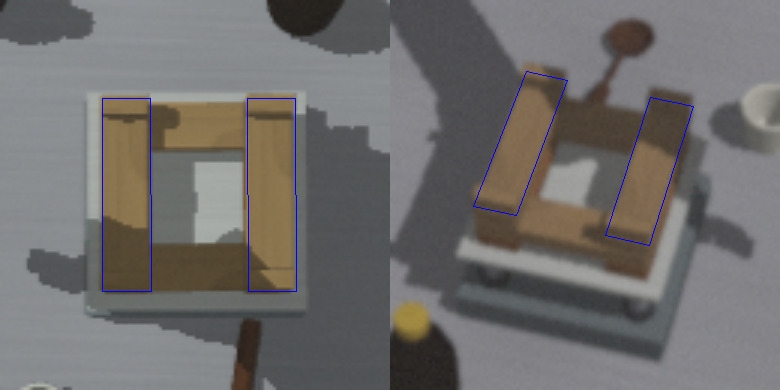

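The overlay shows both cleated slats within about 2 mm of the expected flush outlines in both views. I'm handing in.

```bash
python3 -c "
from station import bot
print(bot.hand_in())"
```

```text
the job is handed in; nothing more can be done
None
```

The crib is built and handed in at about 38 s of the 72 s allowed. Both plain slats lie across the battens, one at each end. Both cleated slats lie across them above the battens, cleats up.

- **Setting down:** I lowered each slat in small steps until the wrist force rose, eased off and let go. The peak reading was about 9 N for the first slat and about 3 N for the others, against the 20 N limit. The batten tops came out at about 122.5 mm above the table by feel. My camera fit had put them at roughly 103–119 mm, so I went by the feel.
- **Last checks:** In both final views all four slats look flush and square. The outlines I drew for the cleated slats' flush places match them to about 2 mm. I checked the plain slats only by eye.
- **Everything else:** The arm stands clear of the stand, with the wrist force at noise level. In the last overall picture the bystanders that show are where they started. The pot lid is hidden behind the arm, so I could not check it there, but the gripper's path stayed well clear of it.
- **Disagreement:** The two cameras differed by about 2–4 mm on the slats' starting places. I used values between the two, close to the top camera's for the cleated slats, well inside the 12 mm tolerance.

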